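Bolt the jar stand and unscrew the jar's cap

TASK

Push the bolt with the red knob all the way home so that it goes into the keeper on the jar's foot and the jar cannot spin. Then unscrew the tight yellow cap counter-clockwise, stop turning soon after its thread lets go (about a sixth of a turn, well short of a third), and lift it straight up, finishing while holding the cap level in the gripper a couple of centimetres above the jar's mouth. The jar must stay down in its stand and upright, and everything else on the shelf is left alone.

Things in the scene. Friction and masses are not known exactly. Their poses are not given: they have to be found in the camera images.
- stand: Fixed aluminium jar stand, plate 124 x 270 x 12 mm. Origin: on the shelf, on the axis of the round well holding the jar. z up; plate from y = -208 to +62 mm. Well wall 24 mm high, outer radius 53 mm. The bolt's track runs along y on the -y side, in two guides, tops 38 mm above the shelf, each 18 mm long, centred at y = -75 and -185 mm.
- bolt (a joint): Travel of the barrel bolt in m: 0 = drawn back, 0.045 = fully home at its end stop, tip in the jar's keeper; grows as it moves along the stand's +y, towards the jar. Starts between 0 and 0.012. Stays where it is left; about 2.5 N of friction.
- bolt_knob (a point): On the axis of the bolt's upright red knob, 8 mm below its top: a vertical post of 12 mm diameter standing on the bolt (steel rod, 10 mm diameter, axis 27 mm above the shelf). This point is 65 mm, the knob's top 73 mm above the shelf. At stand x = 0, y = -160 mm + bolt travel; axes of the stand. The knob's upper 35 mm are free on all sides.
- jar: Amber glass jar, pale label, about 0.5 kg (varies), loose on its slippery steel foot disc (radius 46, 6 mm thick) in the stand's well, where it can spin with the cap unless the bolt is home (then some 4 degrees of play each way). Origin: centre of the foot's underside, 12 mm above the shelf; z up; x, y start within 0.02 rad of the stand's. Glass radius 32 mm up to 86 mm above the origin.
- jar_keeper (a point): The keeper: middle between two dark upright cheeks 16 mm apart on the jar's foot, at jar y = -39.5 mm, 15 mm above the jar's origin; axes of the jar. The bolt's tip enters it.
- jar_mouth (a point): Centre of the jar's mouth (rim of the neck), 116 mm above the jar's origin, 128 mm above the shelf; axes of the jar. A springy black seal in it pushes up on the closed cap with about 22 N.
- cap: Yellow ribbed screw cap, 60 mm outer diameter, 26 mm high, 50 g, loose, held by two inner lugs under the jar's lugs. Origin: centre of its lower rim; z up; x towards the red stripe on top. Closed, the lower rim is 99.5 mm above the jar's origin (16.5 mm below the mouth), the top 137.5 mm above the shelf; 13 mm free height below the rim, above the jar's shoulder.
- cap_mark (a point): Outer end of the cap's red stripe, 27 mm from its axis, 26 mm above its lower rim. Closed, it points -0.19 to 0.08 rad (counter-clockwise positive) from the jar's x axis; blocked clockwise. Turned to 0.80 rad or more counter-clockwise the thread lets go, the seal lifts the cap up to 3 mm and it can be lifted; at about 2.2 rad is the next stop. Needs a firm grip: torque about 0.6 N m.
- cooker: Bystander: red egg cooker with clear dome, 160 mm diameter, 154 mm high; origin under its centre.
- pan_lid: Bystander: stainless saucepan lid lying flat, 160 mm diameter, 46 mm high with its knob; origin under its centre.
- egg_cup: Bystander: green egg cup, 50 mm diameter, 55 mm high; origin under its centre.
- spoon: Bystander: white porcelain spoon, 115 mm long, 18 mm high; origin under it, at the joint of handle (-x) and bowl (+x).
- soy: Bystander: amber soy bottle with red cap, 60 mm diameter, 160 mm high; origin under its centre.
- tea_tin: Bystander: green tea tin, 72 mm diameter, 90 mm high; origin under its centre.
There are look-alikes about, which are no part of the job. Several things have the shape of the cap; the one meant has the colours described above.

How it is judged:
On the way, in this order (a step that is already met when the one before it is completed fails the run):
1. the bolt is home in the keeper (travel over 40 mm) with the cap still tight (value of joint bolt above 0.04 m and x of cap_mark in the frame of jar above 0.0225 m), for 0.2 s.
2. with the bolt home, the cap is turned until its thread has let go (44 degrees or more), still down on the jar (value of joint bolt above 0.04 m and x of cap_mark in the frame of jar below 0.0194 m and y of cap_mark in the frame of jar above 0.01 m and z of cap in the frame of jar_mouth below -0.008 m).
At the end, for the whole second after the job is handed in: The bolt is home (travel over 40 mm); the gripper holds the cap still, level within 0.2 rad, its lower rim 7 to 50 mm above the jar's mouth and its centre within 15 mm of the mouth's axis, not touching the jar; the jar stands upright down in its stand (value of joint bolt above 0.04 m and z of cap in the frame of jar_mouth between 0.007 and 0.05 m and horizontal distance between cap and jar_mouth below 0.015 m and angle between cap's own z axis and vertical below 0.2 rad and contact force between the fingers and cap above 1 N and contact force between cap and jar below 0.1 N and linear speed of each of cap, jar below 0.02 m/s and height (world z) of jar between 0.009 and 0.016 m and angle between jar's own z axis and vertical below 0.06 rad); the arm keeps its last pose, push and grip.
It fails at once if the jar is lifted (over 8 mm) or tipped (over 0.15 rad) (height (world z) of jar above 0.02 m or angle between jar's own z axis and vertical above 0.15 rad).
It fails at once if the cap is turned on past a third of a turn from closed (110 degrees from the jar's x axis) (x of cap_mark in the frame of jar below -0.0092 m).
It fails at once if the cap is dropped or laid aside (more than 60 mm from the mouth's axis) (horizontal distance between cap and jar_mouth above 0.06 m).
It fails at once if a bystander is moved by more than 20 mm or tipped (distance of any of cooker, pan_lid, egg_cup, spoon, soy, tea_tin from where it was at the start of the episode above 0.02 m or angle between any of cooker, pan_lid, egg_cup, spoon, soy, tea_tin's own z axis and vertical above 0.3 rad).
It also fails if it takes over 45 s, if anything falls off the work surface, if the arm or the gripper's body presses on something with over 40 N, if the wrist force passes 120 N, or if a joint passes its speed limit or range.

ROBOT

A 6-joint arm with a two-finger parallel gripper is mounted at the origin on the work surface. World frame = base frame: x ahead of the robot, y to its left, z up, the work surface at z = 0. Lengths are in m, angles in rad, forces in N, time in s.
With the tool pointing down it reaches from about 0.375 to 0.975 m from the base axis. Payload 3.8 kg.
Tool frame: the origin (TCP) lies at the very end of the fingers, on their centre line; the grasp point (between the pads) lies 19 mm behind it (hold_point_z is the distance from the TCP to the grasp point, in m); z points along the fingers, y is the direction in which the jaws open and shut (so a half turn about z gives the same grasp; the last joint's range is limited). The gripper opens to 85 mm and grips with 20 to 120 N. Pads are 22 mm wide; open, the fingers measure 114 mm over their backs; the gripper's body (76 mm by 85 mm) begins 54 mm behind the grasp point. The pads swing forward as they close: fully open they stand 13 mm farther back than shut.
Start: joints at [1.166, 0.264, 1.604, -0, 1.274, -0.037], TCP at [0.243, 0.63, 0.231] pointing down, gripper open.
Joint ranges: [-2.63, 2.63], [-0.94, 2.18], [0.31, 2.57], [-1.31, 4.45], [0, 2.66], [-2.55, 2.55]. Speed limits (rad/s): [2.57, 2.57, 3.14, 3.14, 3.14, 3.14].

INTERFACE

Orientations are given as [roll, pitch, yaw] about the fixed x, y, z axes, in that order (R = Rz(yaw) Ry(pitch) Rx(roll)).
In Python, from plant import movep, servo_line, set_joints, set_gripper, hold, solve_ik, grab_frame, MotionError, hand_in, read_t, read_q, read_joint_vel, read_joint_efforts, read_eef_pos, read_orientation, read_contact_force, read_torque, read_width, hold_point_z gives the robot as it stands. Calls block until the motion is done:
- movep(position, orientation): joint-space move of the TCP to a pose.
- servo_line(position, max_speed=0.15, rot=None): straight line of the TCP; rot=None keeps the orientation; max_speed is the mean speed in m/s.
- set_joints(angles): joint-space move.
- set_gripper(opening): finger opening in m; the grip force is fixed at half the most; returns when the fingers have stopped.
- hold(seconds).
- solve_ik(position, orientation): joint angles nearest the present ones, or None.
- grab_frame(name): name is "scene" or "side" or "wrist"; returns a dict with "frame" (480x640x3 uint8, blue, green, red), "fx", "fy", "cx", "cy" (pixels), "dist_coeffs" ([k1, k2, p1, p2, k3] as OpenCV has them; the pictures are not rectified), "eye" and "rotation" of the camera in the world; the wrist camera has in their place "T_tool_cam" (4x4, takes a point from camera to tool coordinates, whose origin is the TCP and whose axes are the flange's). Camera axes: x right, y down, z forward; pixel columns grow to the right and rows downward; lengths in m; the calibration is good to about 2 mm. A picture is of the moment at which its call begins: read the wrist's pose just before it. There is no depth.
A pose or a line that the arm cannot do raises MotionError and nothing moves.
- hand_in(): hands the job in, once; it reports no verdict.
Readings, each from a call of its own:
- read_t(): time.
- read_q(): joint angles.
- read_joint_vel(): joint speeds.
- read_joint_efforts(): joint torques, N m.
- read_eef_pos(): TCP position.
- read_orientation(): TCP orientation.
- read_contact_force(): force on the tool from outside, world axes, zero at the start.
- read_torque(): the same for the moment, N m.
- read_width(): finger opening in m.
Only numpy, scipy, OpenCV 4.12 (cv2) and the standard library are available. Lean on these libraries where they do the work, as an engineer would, in place of code of your own. Each camera call takes 0.05 s, during which the arm holds its last target. There are 200 camera calls.

## Working session

There is one attempt and no reset: what is moved stays moved. The work goes in short steps, each a Python script; the robot and the scene stay as the last script left them, time stands still between calls to the robot, and variables do not carry over. Pictures are saved under pics/ and viewed, about 8 in all and at most 12, crops included, and the job is handed in when it is done.

```bash
mkdir -p pics; ls; python3 - <<'E'
from plant import *
import cv2,numpy as np
for n in("scene","side"):
    f=grab_frame(n); cv2.imwrite(f"pics/{n}0.png",f["frame"]); print(n,f["eye"],f["rotation"],f["fx"],f["fy"],f["cx"],f["cy"],f["dist_coeffs"])
f=grab_frame("wrist");print(f["T_tool_cam"]);print(read_t(),read_eef_pos(),read_orientation(),hold_point_z)
E
```

```text
pics
scene [1.23198372 0.47470894 0.82450505] [-2.31826407e+00 -1.30076684e-03  2.17562497e+00] 527.493498722038 527.493498722038 320.2154105979042 234.15248500103704 [0.03916206 0.         0.         0.         0.        ]
side [ 0.53612879 -0.71852396  0.86344133] [-2.38918138  0.00928094 -0.0638125 ] 449.7927466302107 449.7927466302107 320.38690994894756 236.75140666603994 [0.0058575 0.        0.        0.        0.       ]
[[-2.06928901e-03 -9.44651088e-01 -3.28070175e-01  8.54937906e-02]
 [ 9.99997481e-01 -2.23989182e-03  1.42141671e-04 -3.48678261e-04]
 [-8.69115986e-04 -3.28069055e-01  9.44653344e-01 -1.43532947e-01]
 [ 0.00000000e+00  0.00000000e+00  0.00000000e+00  1.00000000e+00]]
0.15 [0.24246876 0.62930898 0.2302207 ] [-3.13977076e+00 -6.93495602e-05  2.77379032e+00] 0.0187
```

View pics/scene0.png

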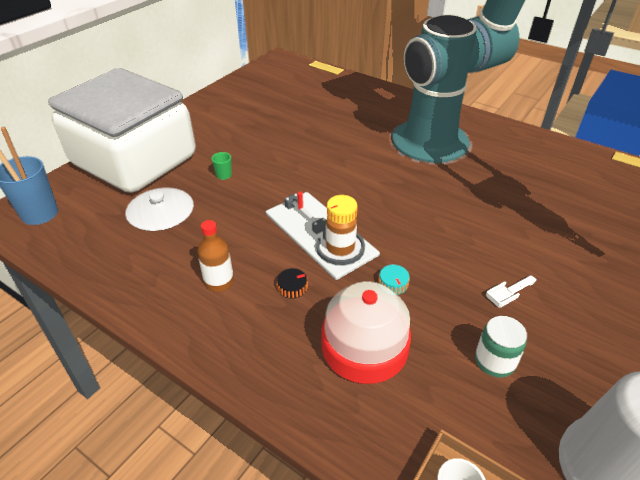

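View pics/side0.png

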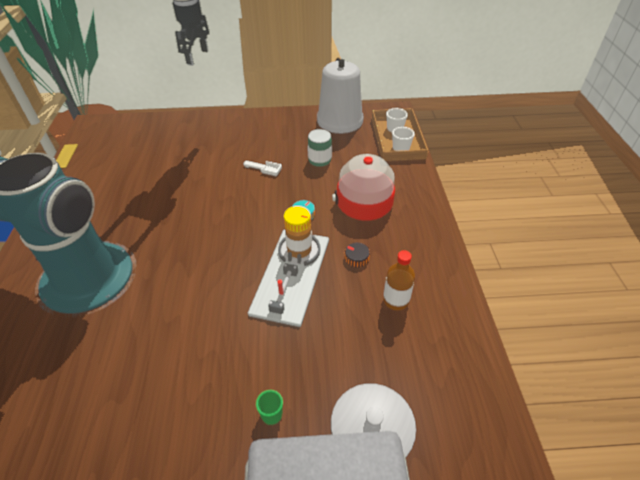

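The caps in the scene view are yellow on the jar at (342,210), teal on the table at (394,278) and black/orange on the table at (292,283). In the side view the yellow one is at (297,218). Only the yellow one, with its red stripe and seated on the jar in the stand, fits the description. The red knob is at scene (300,200), side (281,287).

```bash
cat > h.py <<'E'
from plant import *
import cv2,numpy as np
from scipy.spatial.transform import Rotation as Ro
def pose(f,tool=None):
    if "T_tool_cam" in f:
        T=np.array(f["T_tool_cam"]); p,o=tool; R=Ro.from_euler('xyz',o).as_matrix()
        return R@T[:3,3]+p, R@T[:3,:3]
    return np.array(f["eye"]),Ro.from_euler('xyz',f["rotation"]).as_matrix()
def K(f): return np.array([[f["fx"],0,f["cx"]],[0,f["fy"],f["cy"]],[0,0,1.]])
def rays(f,uv,tool=None):
    e,R=pose(f,tool)
    n=cv2.undistortPoints(np.array(uv,float).reshape(-1,1,2),K(f),np.array(f["dist_coeffs"])).reshape(-1,2)
    return e,np.c_[n,np.ones(len(n))]@R.T
def onplane(f,uv,z,tool=None):
    e,d=rays(f,uv,tool); return e+d*((z-e[2])/d[:,2])[:,None]
def proj(f,X,tool=None):
    e,R=pose(f,tool); r,_=cv2.Rodrigues(R.T)
    return cv2.projectPoints(np.array(X,float).reshape(-1,3),r,-R.T@e,K(f),np.array(f["dist_coeffs"]))[0].reshape(-1,2)
def tri(fa,ua,fb,ub):
    e1,d1=rays(fa,[ua]);e2,d2=rays(fb,[ub]);d1,d2=d1[0],d2[0]
    s=np.linalg.lstsq(np.c_[d1,-d2],e2-e1,rcond=None)[0]
    a,b=e1+s[0]*d1,e2+s[1]*d2; return (a+b)/2,np.linalg.norm(a-b)
def mask(img,col):
    h=cv2.cvtColor(img,cv2.COLOR_BGR2HSV)
    if col=="yellow": return cv2.inRange(h,(20,150,120),(34,255,255))
    if col=="red": return cv2.inRange(h,(0,170,90),(6,255,255))|cv2.inRange(h,(174,170,90),(180,255,255))
    if col=="white": return cv2.inRange(h,(0,0,150),(180,60,255))
def blobs(m,roi=None,amin=15):
    if roi: z=np.zeros_like(m);x0,y0,x1,y1=roi;z[y0:y1,x0:x1]=m[y0:y1,x0:x1];m=z
    n,l,s,c=cv2.connectedComponentsWithStats(m)
    return [(l==i,s[i],c[i]) for i in np.argsort(-s[1:,4])+1 if s[i,4]>=amin]
def wrist():
    t=(np.array(read_eef_pos()),np.array(read_orientation())); return grab_frame("wrist"),t
E
python3 - <<'E'
from h import *
S=grab_frame("scene");D=grab_frame("side")
R={}
for n,f,ry,rr,rw in(("scene",S,(310,180,370,240),(285,180,315,215),(255,180,385,280)),("side",D,(275,195,320,240),(268,272,295,300),(240,220,335,330))):
    y=blobs(mask(f["frame"],"yellow")|mask(f["frame"],"red"),ry)[0];k=blobs(mask(f["frame"],"red"),rr)
    print(n,"cap",y[1],y[2],"knob",[(b[1].tolist(),b[2]) for b in k])
    R[n]=(y,k[0])
    w=blobs(mask(f["frame"],"white"),rw)[0]
    c=cv2.convexHull(np.argwhere(w[0])[:,::-1].astype(np.int32).reshape(-1,1,2))
    q=cv2.approxPolyDP(c,6,True).reshape(-1,2)
    print(" plate",q.tolist(),onplane(f,q,.012).round(4).tolist())
c,e=tri(S,R["scene"][0][2],D,R["side"][0][2]);print("cap",c,e)
# knob: topmost pixel rows
for n,f in(("scene",S),("side",D)):
    m=np.argwhere(R[n][1][0]);t=m[m[:,0]<=m[:,0].min()+2].mean(0)[::-1];print(n,"knobtop",t,onplane(f,[t],.073))
k,e=tri(S,R["scene"][1][2],D,R["side"][1][2]);print("knob",k,e)
E
```

```text
scene cap [327 195  30  29 641] [341.97971919 207.6599064 ] knob [([297, 191, 6, 18, 66], array([299.60606061, 198.66666667]))]
 plate [[379, 254], [336, 279], [266, 210], [307, 192]] [[0.4897, 0.1184, 0.012], [0.6042, 0.0819, 0.012], [0.5143, -0.1771, 0.012], [0.4025, -0.1372, 0.012]]
side cap [283 206  28  27 532] [296.33458647 218.40225564] knob [([278, 281, 4, 12, 27], array([279.74074074, 285.96296296]))]
 plate [[328, 238], [299, 325], [248, 313], [284, 229]] [[0.5984, 0.0716, 0.012], [0.5154, -0.1835, 0.012], [0.4023, -0.1444, 0.012], [0.4851, 0.1123, 0.012]]
cap [0.51988643 0.0367654  0.1241649 ] 0.0028550784176383983
scene knobtop [299.61538462 192.15384615] [[ 0.47489727 -0.10482965  0.073     ]]
side knobtop [279.33333333 281.88888889] [[ 0.47711256 -0.10895042  0.073     ]]
knob [ 0.47606063 -0.1052689   0.05395836] 0.0012947454342363328
```

```bash
python3 - <<'E'
from h import *
S=grab_frame("scene");print("cooker base~",onplane(S,[(367,350)],.03))
movep([.50,-.03,.30],[np.pi,0,2.82]);print(read_t(),read_q(),read_eef_pos())
f,t=wrist();cv2.imwrite("pics/w1.png",f["frame"]);np.save("w1t.npy",np.array(t))
print("expect cap,knob",proj(f,[[.520,.037,.1375],[.476,-.106,.073]],t))
E
```

```text
cooker base~ [[0.72930519 0.23019973 0.03      ]]
2.825 [-1.08512874e-01 -1.06307900e-01  1.87611370e+00  2.32570217e-04
  1.37196371e+00 -1.35871841e+00] [ 0.50012166 -0.02935659  0.29990035]
expect cap,knob [[398.84661202 214.25488922]
 [246.85004857 201.74944441]]
```

View pics/w1.png

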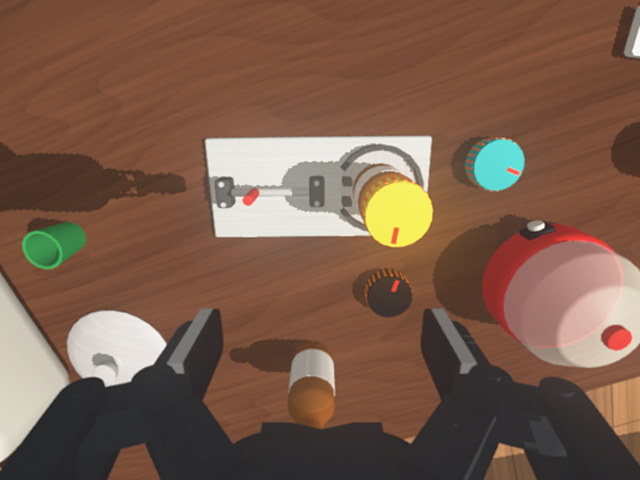

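The wrist view agrees with the prediction: yellow cap top at (398,213), its red stripe pointing down the picture to (395,240), and knob at (251,197). Next I measure these and check the look-alikes in one crop.

```bash
cat > m.py <<'E'
from h import *
def capmeas(f,t,z=.1375,roi=(330,160,460,270)):
    y=blobs(mask(f["frame"],"yellow"),roi)[0]; c=max(cv2.findContours(y[0].astype(np.uint8),0,1)[0],key=cv2.contourArea)
    P=onplane(f,cv2.convexHull(c).reshape(-1,2),z,t)[:,:2]
    (cx,cy),r=cv2.minEnclosingCircle(P.astype(np.float32))
    u=proj(f,[[cx,cy,z]],t)[0]
    x,yy,w,h=y[1][:4]; rb=blobs(mask(f["frame"],"red"),(x,yy,x+w,yy+h),8)
    s=onplane(f,[rb[0][2]],z,t)[0,:2]-[cx,cy] if rb else [np.nan]*2
    return np.array([cx,cy]),r,np.arctan2(s[1],s[0]),u,np.linalg.norm(s)
E
python3 - <<'E'
from m import *
img=cv2.imread("pics/w1.png");f=grab_frame("wrist");f["frame"]=img;t=np.load("w1t.npy")
print("cap",capmeas(f,t))
k=blobs(mask(img,"red"),(230,180,280,215))[0];m=np.argwhere(k[0])[:,::-1];print("knob",k[1],k[2])
# knob's top: cast blob at both heights; axis ends
e,_=pose(f,t);print("cam",e)
print("blob mean at z=.055",onplane(f,[k[2]],.055,t), "bottom-left end", m[m[:,1]>=m[:,1].max()-3].mean(0))
end=m[m[:,1]>=m[:,1].max()-6].mean(0);print(onplane(f,[end],.073,t))
w=blobs(mask(img,"white"),(195,125,440,245))[0];q=cv2.approxPolyDP(cv2.convexHull(m0:=np.argwhere(w[0])[:,::-1].astype(np.int32).reshape(-1,1,2)),6,True).reshape(-1,2)
P=onplane(f,q,.012,t);print(q.tolist(),P.round(4).tolist())
cv2.imwrite("pics/w1crop.png",cv2.resize(img[120:330,190:540],None,fx=2.2,fy=2.2,interpolation=cv2.INTER_CUBIC))
E
```

```text
cap (array([0.51818407, 0.0350631 ]), 0.03342915326356888, np.float64(-0.32968669455930005), array([396.2530975 , 213.05872189]), np.float64(0.02109820339872654))Traceback (most recent call last):
  File "<stdin>", line 4, in <module>
IndexError: list index out of range
```

```bash
sed -i 's/(0,170,90),(6,255,255))|cv2.inRange(h,(174,170,90)/(0,150,90),(7,255,255))|cv2.inRange(h,(172,150,90)/' h.py
python3 - <<'E'
from m import *
img=cv2.imread("pics/w1.png");f=grab_frame("wrist");f["frame"]=img;t=np.load("w1t.npy")
cv2.imwrite("pics/w1crop.png",cv2.resize(img[120:330,190:540],None,fx=2.2,fy=2.2,interpolation=cv2.INTER_CUBIC))
print(cv2.cvtColor(img,cv2.COLOR_BGR2HSV)[197,246:256].tolist())
w=blobs(mask(img,"white"),(195,125,440,245))[0];q=cv2.approxPolyDP(cv2.convexHull(np.argwhere(w[0])[:,::-1].astype(np.int32).reshape(-1,1,2)),6,True).reshape(-1,2)
P=onplane(f,q,.012,t);print(q.tolist(),P.round(4).tolist())
h=cv2.cvtColor(img,cv2.COLOR_BGR2HSV);mk=cv2.inRange(h,(0,110,80),(9,255,255))|cv2.inRange(h,(170,110,80),(180,255,255))
k=blobs(mk,(235,180,270,212))[0];m=np.argwhere(k[0])[:,::-1];print("knob",k[1],k[2])
e,_=pose(f,t);print("cam",e,"mean@.055",onplane(f,[k[2]],.055,t))
end=m[m[:,0]<=m[:,0].min()+6].mean(0);print(end,onplane(f,[end],.073,t))
print("cap",capmeas(f,t))
E
```

```text
[[1, 167, 246], [2, 165, 246], [2, 163, 247], [2, 163, 247], [2, 163, 244], [2, 163, 232], [2, 160, 219], [2, 159, 216], [2, 162, 217], [2, 164, 218]]
[[431, 137], [427, 190], [368, 235], [215, 235], [207, 138]] [[0.4817, 0.1133, 0.012], [0.5424, 0.0943, 0.012], [0.5757, 0.0085, 0.012], [0.5129, -0.179, 0.012], [0.3987, -0.1385, 0.012]]
knob [243 188  16  17 168] [250.63690476 196.50595238]
cam [ 0.41889507 -0.00273337  0.44345272] mean@.055 [[ 0.47456283 -0.1046925   0.055     ]]
[246.55223881 199.07462687] [[ 0.47318224 -0.10518518  0.073     ]]
cap (array([0.51818389, 0.03506304]), 0.03342903405427933, np.float64(-0.3295201786286642), array([396.25302552, 213.05861813]), np.float64(0.02071016294537398))
```

View pics/w1crop.png

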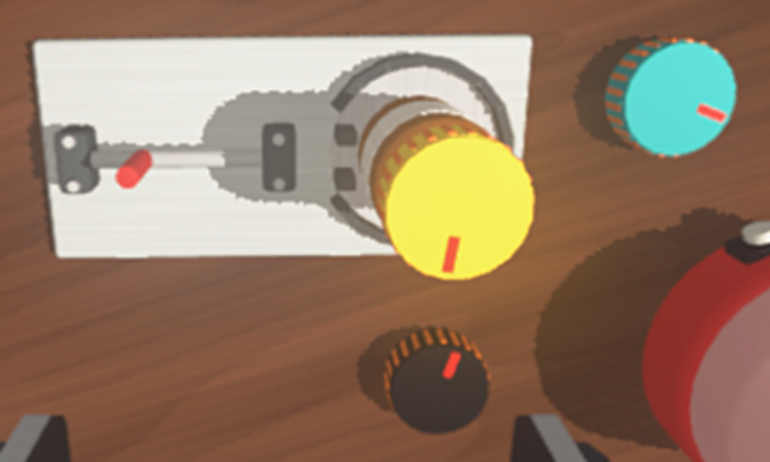

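The crop confirms the target: yellow ribbed cap with a red stripe, on the jar, and the red knob on the bolt. The stand's yaw is about -0.32 rad, and the cap is at about (0.519, 0.038). Now I push the bolt with closed fingers.

```bash
python3 - <<'E'
from h import *
d=np.array([.316,.949]);k=np.array([.474,-.105]);o=[np.pi,0,2.82]
P=lambda s,z:[*(k+s*d),z]
set_gripper(0.0)
movep(P(-.034,.13),o);servo_line(P(-.034,.050))
F0=np.array(read_contact_force());print(F0)
s=-.034;contact=None
while s<.03:
    s+=.002 if contact is None or s<contact+.028 else .001
    servo_line(P(s,.050),max_speed=.03)
    F=np.array(read_contact_force())-F0;fd=F[:2]@d
    if contact is None and fd<-1.2: contact=s;print("contact",s)
    if abs(fd)>12: print("stop");break
print("end",s,F,read_t(),read_eef_pos())
E
```

```text
[ 0.56416663  0.01211913 -0.53060264]
contact -0.017999999999999988
stop
end 0.01800000000000002 [ -7.44291431 -15.33297995   1.7194642 ] 12.7583 [ 0.47864998 -0.09080972  0.05001268]
```

```bash
python3 - <<'E'
from m import *
d=np.array([.316,.949]);p=np.array(read_eef_pos());o=[np.pi,0,2.82]
q=p.copy();q[:2]-=.015*d;servo_line(q);q[2]=.16;servo_line(q);print("t",read_t())
set_gripper(.085)
movep([.50,.02,.25],[np.pi,0,2.1]);hold(.2)
f,t=wrist();np.save("w2t.npy",np.array(t));cv2.imwrite("pics/w2.png",f["frame"])
print(capmeas(f,t,roi=(150,100,500,400)),proj(f,[[.519,.038,.1375]],t),read_t(),read_q())
# top-face edge only: hull points farthest from the camera side
y=blobs(mask(f["frame"],"yellow"),(150,100,500,400))[0];print(y[1],y[2])
E
```

```text
t 13.9083
(array([0.51930887, 0.0389353 ]), 0.03282199054956436, np.float64(-0.5477494662147254), array([358.40304322, 225.53624142]), np.float64(0.021631109033768935)) [[357.40016956 226.36231263]] 15.875 [-1.09000972e-02 -8.17280988e-02  1.94596200e+00 -9.88506827e-05
  1.27864429e+00 -5.39375634e-01]
[ 318  184   80   82 4856] [357.1169687  225.03356672]
```

View pics/w2.png

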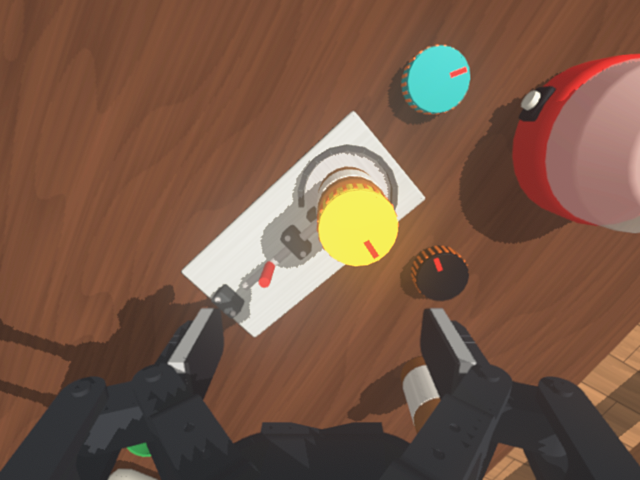

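The knob has moved from about 150 mm to about 115 mm from the cap axis, now at (267,272), so the bolt is home. The cap is at (358,226) and its stripe points to about -0.5 rad in the world, roughly -0.18 from the jar's x. I'll grip and turn about 1.2 rad.

```bash
python3 - <<'E'
from m import *
c=[.5193,.038];y0=2.0
movep([*c,.18],[np.pi,0,y0]);servo_line([*c,.103],max_speed=.08)
print("F",read_contact_force(),read_t())
set_gripper(.05);print("w",read_width(),read_contact_force(),read_torque(),read_t())
for a in np.arange(.1,1.21,.1):
    movep([*c,.103],[np.pi,0,y0+a])
    print(round(a,2),np.round(read_contact_force(),1),np.round(read_torque(),2),round(read_width(),4),round(read_t(),2))
    if np.linalg.norm(read_contact_force())>70: break
f,t=wrist();np.save("w3t.npy",np.array(t));cv2.imwrite("pics/w3.png",f["frame"]);print(t)
E
```

```text
F [-0.08770413  0.36702385 -0.0866037 ] 17.3833
w 0.05964514662216958 [-1.79650246  0.08278745  4.74703665] [0.03118441 0.05445945 0.01286925] 17.7417
0.1 [-2.   1.2  6.4] [0.11 0.23 0.01] 0.0592 17.99
0.2 [-2.6  1.   6.1] [ 0.17  0.38 -0.06] 0.0597 18.24
0.3 [-2.7  0.8  7.3] [ 0.13  0.33 -0.04] 0.0591 18.49
0.4 [-2.   0.4  7.2] [0.13 0.31 0.03] 0.0596 18.74
0.5 [-3.3  1.   7.6] [0.02 0.28 0.01] 0.0593 18.99
0.6 [-2.2 -0.1  6.8] [-0.04  0.3  -0.08] 0.0595 19.24
0.7 [-1.1 -1.   7.2] [-0.07  0.31 -0.04] 0.0592 19.49
0.8 [-1.5  0.5  7.2] [-0.09  0.3   0.  ] 0.0594 19.74
0.9 [-1.5 -0.6  8.6] [-0.07  0.32 -0.  ] 0.0592 19.99
1.0 [-3.8 -0.9  9.5] [-0.12  0.46 -0.04] 0.0592 20.24
1.1 [-3.8 -0.7 13.8] [-0.01  0.7   0.01] 0.0595 20.49
1.2 [-3.8 -0.8 13.7] [-0.03  0.57 -0.01] 0.0594 20.74
(array([0.52049276, 0.03791862, 0.10564123]), array([-3.14135074e+00,  2.57196679e-03, -3.08289432e+00]))
```

View pics/w3.png

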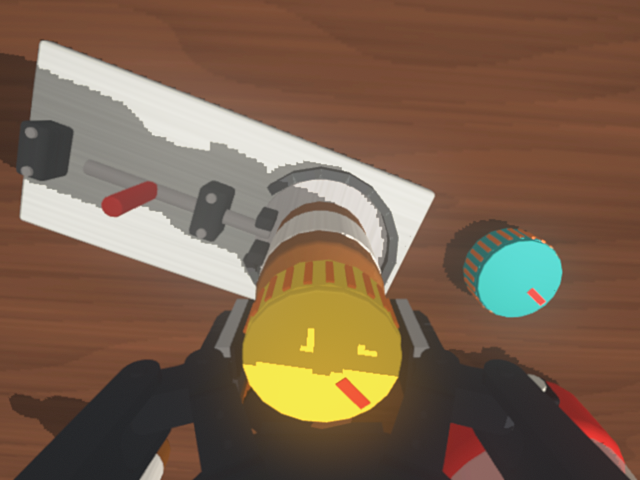

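The cap's stripe now points at (352,393) from the top centre (322,345), and the bolt tip is in the keeper. I'll compute the angle.

```bash
python3 - <<'E'
from m import *
img=cv2.imread("pics/w3.png");f=grab_frame("wrist");t=np.load("w3t.npy")
z=.140
E=onplane(f,[(244,345),(401,345),(322,421)],z,t);print("edges",E.round(4).tolist())
c=(E[0]+E[1])/2
h=blobs(mask(img,"red"),(325,365,385,420))[0];s=onplane(f,[h[2]],z,t)[0]
for cc in (c[:2],np.array(t[0][:2])):
    v=s[:2]-cc;print(cc,np.linalg.norm(v),np.arctan2(v[1],v[0]))
# jar yaw from keeper cheeks at foot, two cheeks centres, z ~.03
K2=onplane(f,[(266,219),(257,252)],.038,t);print("cheek tops",K2.round(4).tolist())
dk=K2.mean(0)[:2]-np.array([.5200,.038]);print("jar yaw",np.arctan2(dk[1],dk[0])+np.pi/2)
E
```

```text
edges [[0.5159, 0.009, 0.14], [0.5127, 0.0667, 0.14], [0.5509, 0.0398, 0.14]]
[0.51431203 0.03786422] 0.025111822535096716 0.5399118049630407
[0.52049276 0.03791862] 0.020028498667387932 0.6968630616906833
cheek tops [[0.4977, 0.002, 0.038], [0.5201, -0.0037, 0.038]]
jar yaw -0.2776473125247114
```

The stripe is at about +0.70 world, or +0.97 rad from the jar's x, past the 0.80 release. The TCP has risen 2.6 mm and the vertical force has grown, so the seal has let go. Now I lift slowly while watching the force.

```bash
python3 - <<'E'
from m import *
p=np.array([.5205,.038]) 
hold(.3)
for z in np.arange(.106,.1441,.003):
    servo_line([.5193,.038,z],max_speed=.03)
    F=read_contact_force();print(round(z,3),np.round(F,1),round(read_eef_pos()[2],4),round(read_width(),4))
    if F[2]<-20: print("STUCK");break
hold(.5)
print(read_t(),read_eef_pos(),read_orientation())
for n in("scene","side"):
    f=grab_frame(n);cv2.imwrite(f"pics/{n}4.png",f["frame"])
a=cv2.resize(cv2.imread("pics/scene4.png")[130:290,240:440],None,fx=2,fy=3*2/3);b=cv2.resize(cv2.imread("pics/side4.png")[170:330,220:420],None,fx=2,fy=2)
cv2.imwrite("pics/end.png",np.hstack([a,b]))
E
```

```text
0.106 [-0.8 -0.8  6.2] 0.107 0.0595
0.109 [-0.3 -0.  -0.4] 0.1084 0.0596
0.112 [ 0.2  0.1 -0.9] 0.1118 0.0597
0.115 [-0.2 -0.7 -1.1] 0.1153 0.0594
0.118 [ 0.1  0.  -1.4] 0.1183 0.0597
0.121 [-0.1 -0.1 -1.3] 0.1213 0.0595
0.124 [-0.3 -1.  -0. ] 0.1243 0.0595
0.127 [ 0.8  0.  -1.2] 0.1273 0.0597
0.13 [-0.3  0.5 -0.7] 0.1303 0.0594
0.133 [-0.3  0.4 -0.7] 0.1333 0.0595
0.136 [-0.  -0.4  0.5] 0.1363 0.0599
0.139 [ 0.6 -0.4 -1.2] 0.1393 0.0596
0.142 [ 0.   0.6 -1.3] 0.1423 0.0594
24.8917 [0.51925812 0.03800186 0.14194457] [ 3.14157741e+00 -1.34308399e-04 -3.08316917e+00]
```

View pics/end.png

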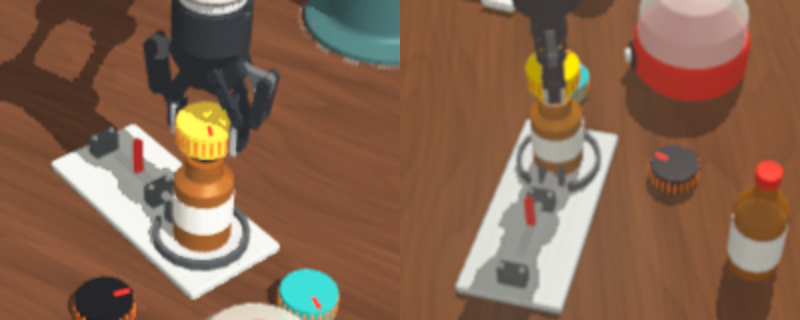

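The cap is held about 22 mm above the mouth, the jar stands upright in its stand, and the bolt knob is home. The force reading is only the cap's weight. Handing in.

```bash
python3 - <<'E'
from plant import *
print(read_t(),read_width(),read_contact_force());hand_in()
E
```

```text
24.9917 0.05925009761163868 [0.19484842 0.42640934 0.17877016]
the job is handed in; nothing more can be done
```

I pushed the bolt home, unscrewed the yellow cap counter-clockwise and lifted it straight up. I handed in at 25.0 s, and `hand_in()` reports no verdict.

- **Bolt:** I pushed it about 36 mm, until it hit its stop at about 17 N. Afterwards the knob was about 115 mm from the jar's axis, which is fully home. A later wrist picture showed the bolt tip in the keeper.
- **Cap turn:** The gripper turned the cap 1.2 rad. The stripe then stood at about +0.97 rad from the jar's x axis, with about 0.1 rad uncertainty. That is past the 0.80 release and well short of the 1.92 limit. The arm was pushed up 2.6 mm as the thread let go.
- **End state:** The cap is held level, 59 mm between the jaws. From the arm's rise I put its lower rim about 22 mm above the mouth. The force during the lift was only about the cap's weight, so it was clear of the jar. The last pictures show the jar upright in its stand and the things near it unmoved.

**Checks that disagreed or were not made:**
- The z-moment read about 0 at the pauses while turning, so it did not show the expected 0.6 N m. I relied on the stripe angle and the rise instead.
- Different centre fits for the cap gave stripe angles up to 0.2 rad apart. I used the one that agreed with the gripper's position.
- The final cap height was not measured independently in the images.

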